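Unlatch the idle antenna tongue and hold it raised off its ball

TASK

Two antenna tongues lie latched down on ball mounts: the one to raise is the one whose port holds the tall finned dummy load, not the low cap. Pull that tongue's upright latch handle sideways against its spring and, with the handle held back, lift the coupler off its ball to about 8 cm above it. Finish while still gripping the handle and holding the tongue raised and still; leave the other tongue latched, and the dummy load, the cap and everything else on the bench where they stand.

Things in the scene. Friction and masses are not known exactly. Their poses are not given: they have to be found in the camera images.
- mount_a: One of two identical ball mounts, side by side, fixed on the bench: grey foot plate 320 x 100 x 10 mm, a 30 mm steel ball on a neck, a white hinged tongue over it. Origin on the bench under the ball; x runs along the tongue to its pivot (away from the robot, within 0.25 rad), y left, z up. Plate from x = -70 to 250 mm. Pivot axis along y, at x = 220 mm, 60 mm high. Either mount may be left or right.
- ball_a (a point): Centre of the ball of mount_a, 60 mm above the bench.
- port_a (a point): Centre of the top of the feed port of mount_a, a round pad 58 mm across on a wing of the foot plate, on the other side of the tongue from the latch handle (x = -20, y = -85 mm in the mount's frame), 16 mm above the bench; the wing ends at y = -120 mm. On one port stands the dummy load, on the other the cap.
- coupler_a (a point): Centre of the socket in the tongue's 50 x 50 mm coupler (mount_a); at the ball's centre (60 mm above the bench) while the tongue is down, then rises on an arc of 220 mm radius about the pivot. Coupler top: 25 mm above this point. A stubby black antenna stands on the tongue near the pivot, its tip about 170 mm above the bench.
- grip_a (a point): Grip point of mount_a's latch handle, an upright black paddle 12 mm thick (mount's y) and 24 mm wide (x), beside the coupler on its +y side. Point on its centre line, 39 mm to +y of the ball with the latch home, 118 mm above the bench; graspable from 90 to 140 mm height (coupler top, 8 mm beside it, is at 85 mm). Moves with latch and tongue.
- tongue_a (a joint): Hinge of the tongue of mount_a at its pivot: 0 = down on the ball, grows as the coupler end is raised, stop at 0.6 rad. The coupler's rise is 220 mm x sin of it. The hinge is free: let go, the tongue (about 0.65 kg, mass varies) falls back.
- latch_a (a joint): Sprung latch slide in the tongue of mount_a, in m: 0 = home (fork under the ball, tongue locked), grows as the handle is pulled along the mount's +y, away from the coupler; stop at 0.024. Fork clears the ball from about 0.017. Spring pulls back with 4 N at home, 10 N at the stop. Lifting the pulled handle carries the tongue up.
- mount_b: One of two identical ball mounts, side by side, fixed on the bench: grey foot plate 320 x 100 x 10 mm, a 30 mm steel ball on a neck, a white hinged tongue over it. Origin on the bench under the ball; x runs along the tongue to its pivot (away from the robot, within 0.25 rad), y left, z up. Plate from x = -70 to 250 mm. Pivot axis along y, at x = 220 mm, 60 mm high. Either mount may be left or right.
- ball_b (a point): Centre of the ball of mount_b, 60 mm above the bench.
- port_b (a point): Centre of the top of the feed port of mount_b, a round pad 58 mm across on a wing of the foot plate, on the other side of the tongue from the latch handle (x = -20, y = -85 mm in the mount's frame), 16 mm above the bench; the wing ends at y = -120 mm. On one port stands the dummy load, on the other the cap.
- coupler_b (a point): Centre of the socket in the tongue's 50 x 50 mm coupler (mount_b); at the ball's centre (60 mm above the bench) while the tongue is down, then rises on an arc of 220 mm radius about the pivot. Coupler top: 25 mm above this point. A stubby black antenna stands on the tongue near the pivot, its tip about 170 mm above the bench.
- grip_b (a point): Grip point of mount_b's latch handle, an upright black paddle 12 mm thick (mount's y) and 24 mm wide (x), beside the coupler on its +y side. Point on its centre line, 39 mm to +y of the ball with the latch home, 118 mm above the bench; graspable from 90 to 140 mm height (coupler top, 8 mm beside it, is at 85 mm). Moves with latch and tongue.
- tongue_b (a joint): Hinge of the tongue of mount_b at its pivot: 0 = down on the ball, grows as the coupler end is raised, stop at 0.6 rad. The coupler's rise is 220 mm x sin of it. The hinge is free: let go, the tongue (about 0.65 kg, mass varies) falls back.
- latch_b (a joint): Sprung latch slide in the tongue of mount_b, in m: 0 = home (fork under the ball, tongue locked), grows as the handle is pulled along the mount's +y, away from the coupler; stop at 0.024. Fork clears the ball from about 0.017. Spring pulls back with 4 N at home, 10 N at the stop. Lifting the pulled handle carries the tongue up.
- dummy_load: Dummy load: a tall square finned aluminium heat sink block, 40 x 40 mm, 60 mm high, standing loose on one of the two ports. Origin at the centre of its underside. The mount on whose port it stands is the one to raise.
- port_cap: Protective cap: a plain low aluminium disc, 36 mm across, 18 mm high, standing loose on the other port. Origin at the centre of its underside.
- pen_cup: Empty black pen cup, 84 mm across, 105 mm high; origin under its centre. Bystander.
- pliers: Pliers with blue grips, 190 mm long, 16 mm high, lying; origin between the handles near the joint, x towards the jaws. Bystander.
- handheld: Black hand-held radio lying on its back, 115 x 58 x 34 mm with a 90 mm antenna towards its +x; origin under its case. Lies between the mounts. Bystander.
- meter: Test meter lying flat, 150 x 75 x 42 mm; origin under its centre. Bystander.
- tape_roll: Roll of black tape lying flat, 90 mm across, 20 mm high; origin under its centre. Bystander.
- adapter: Brass coaxial adapter standing between the mounts, 26 mm across, 32 mm high; origin under its centre. Bystander.
- screwdriver: Screwdriver lying on the bench, origin under its length. Bystander.
- parts_tray: Grey parts tray, 110 x 80 x 30 mm; origin under its centre. Bystander.
There are look-alikes about, which are no part of the job. Leave any brown or yellow look-alike of the dummy_load alone.

How it is judged:
By the outcome, as a careful person would: the job done as asked, in the order asked, and still so for the second after the job is handed in, while the arm keeps its last pose, push and grip.
It also fails if it takes over 32 s, if anything falls off the work surface, if the arm or the gripper's body presses on something with over 40 N, if the wrist force passes 120 N, or if a joint passes its speed limit or range.

ROBOT

A 6-joint arm with a two-finger parallel gripper is mounted at the origin on the work surface. World frame = base frame: x ahead of the robot, y to its left, z up, the work surface at z = 0. Lengths are in m, angles in rad, forces in N, time in s.
With the tool pointing down it reaches from about 0.3 to 0.825 m from the base axis. Payload 5.4 kg.
Tool frame: the origin (TCP) lies on the centre line of the jaws, within the pads' length; the fingertips stand 14 mm ahead of it and the grasp point (between the pads) lies 5 mm behind it (ctrl.tips_ahead is the distance from the TCP to the fingertips, in m); y points along the fingers, z is the direction in which the jaws open and shut, and the axes are right-handed (so a half turn about y gives the same grasp; the last joint's range is limited). The gripper opens to 92 mm and grips with 3 to 60 N. Pads are 20 mm wide; open, the fingers measure 128 mm over their backs; the gripper's body (75 mm by 189 mm) begins 69 mm behind the grasp point.
Start: joints at [-1.366, 0.158, 1.597, -0, 1.386, -0.21], TCP at [0.232, -0.526, 0.205] pointing down, gripper open.
Joint ranges: [-2.91, 2.91], [-0.94, 2.29], [0.18, 2.7], [-1.29, 4.43], [0.17, 2.64], [-3, 3]. Speed limits (rad/s): [2.57, 2.57, 3.14, 3.14, 3.14, 3.14].

INTERFACE

Orientations are given as a rotation vector (axis times angle).
In Python, from workcell import ctrl, vision gives the robot as it stands.
- The arm moves only by the tool drive_tool, never from a script. Its arguments are lists of equal length, an entry for each row: "translation": the shift along the tool's x, y, z in mm, a list of three; "dr": the turn, a rotation vector about the tool's x, y, z in degrees, a list of three; "hand": the closure, from 0 (fully open) to 1 (shut). In form: {"translation": [[tx, ty, tz], ...], "dr": [[ax, ay, az], ...], "hand": [hand, ...]}. A call has 1 to 8 rows; each row shifts and turns the pose as measured when the row begins, along the tool's axes as they then stand; what a row does not reach is not made up. A row lasts 1/10 s, in which the tool goes at most 50 mm and 8.59 degrees, less where a joint would pass 70% of its speed; a pose out of reach is approached as far as the arm can. A call with a gripper value outside its range is refused whole. The fingers move at their own pace and stop on an object; the grip force is fixed at half the most. Time passes only in rows, so rows that do not move let the fingers close. It gives the time, the measured TCP pose, the force and the opening at its end, in the units of the state.
- ctrl.state(): the state, without advancing time (a new reading comes with each control period).
- vision.capture(name): name is "scene" or "side" or "wrist"; returns a dict with "pixels" (384x512x3 uint8, red, green, blue), "K" (3x3 intrinsics, pixels), "R" (3x3) and "t" (3): a world point X has camera coordinates R X + t. Camera axes: x right, y down, z forward; pixel columns grow to the right and rows downward; lengths in m; the calibration is good to about 2 mm. A picture is of the moment at which its call begins. There is no depth.
- ctrl.job_done(): hands the job in, once; it reports no verdict.
The state is a dict: "t": time; "qpos": joint angles; "joint_vel": joint speeds; "effort": joint torques, N m; "eef_pos": TCP position; "eef_rot": TCP orientation; "wrist_force": force on the tool from outside, world axes, zero at the start; "moment": the same for the moment, N m; "opening": opening from 0.0 (shut) to 1.0 (fully open).
Only numpy, scipy, OpenCV 4.12 (cv2) and the standard library are available. Lean on these libraries where they do the work, as an engineer would, in place of code of your own. Each camera call takes 0.05 s, during which the arm holds its last target.

## Working session

There is one attempt and no reset: what is moved stays moved. The work goes in short steps, Python scripts to look and compute and a tool call to move; the robot and the scene stay as the last step left them, time stands still between calls to the robot, and variables do not carry over. Pictures are saved under pics/ and viewed, and the job is handed in when it is done.

Besides the shell and the picture viewer there is one more tool, called after ">>>" as name(argument=value, ...) on one line, values as JSON. drive_tool: Moves the arm, as the interface text tells. Its arguments: {"type":"object","properties":{"translation":{"type":"array","items":{"type":"array","items":{"type":"number"}}},"dr":{"type":"array","items":{"type":"array","items":{"type":"number"}}},"hand":{"type":"array","items":{"type":"number"}}},"required":["translation","dr","hand"]}

```bash
mkdir -p pics; cat > h.py <<'E'
import numpy as np, cv2, pickle
from workcell import ctrl, vision
def cap(n,f):
    c=vision.capture(n); cv2.imwrite(f'pics/{f}.png',cv2.cvtColor(np.array(c['pixels']),cv2.COLOR_RGB2BGR)); pickle.dump({k:np.array(c[k]) for k in('pixels','K','R','t')},open(f'pics/{f}.pkl','wb')); return c
def load(f): return pickle.load(open(f'pics/{f}.pkl','rb'))
def ray(c,u,v):
    d=c['R'].T@np.linalg.inv(c['K'])@np.array([u,v,1.]); return -c['R'].T@c['t'],d
def onz(c,u,v,z):
    o,d=ray(c,u,v); return o+d*(z-o[2])/d[2]
def proj(c,X):
    p=c['K']@(c['R']@np.array(X)+c['t']); return p[:2]/p[2]
def tri(a,b):
    (o1,d1),(o2,d2)=a,b; A=np.stack([d1,-d2],1); s=np.linalg.lstsq(A,o2-o1,rcond=None)[0]
    p,q=o1+s[0]*d1,o2+s[1]*d2; return (p+q)/2,np.linalg.norm(p-q)
E
python3 - <<'E'
from h import *
for n in('scene','side','wrist'):
    c=cap(n,n+'0'); print(n,-c['R'].T@c['t'])
print(ctrl.state(), ctrl.tips_ahead)
E
```

```text
scene [1.03181159 0.31075705 1.04582924]
side [ 0.39317023 -1.22578422  1.25824523]
wrist [ 0.29416583 -0.49834397  0.38325151]
{'t': 0.15, 'qpos': array([-1.36608533e+00,  1.58964261e-01,  1.59795024e+00, -2.97541587e-06,
        1.38621000e+00, -2.10081951e-01]), 'joint_vel': array([-1.29778919e-05, -2.49900894e-03, -5.36198956e-03,  6.63544679e-04,
       -7.50282713e-04,  1.09679676e-03]), 'effort': array([ 3.53039704e-04, -3.85917950e+01, -3.22433424e+01,  7.02088466e-02,
        3.51501710e-02, -7.99414192e-05]), 'eef_pos': array([ 0.23160783, -0.52573085,  0.20370778]), 'eef_rot': array([-0.41933993,  1.99441359, -1.99129398]), 'wrist_force': array([ 0.12825879,  0.61082108, -0.14895815]), 'moment': array([-0.02709371, -0.01081928,  0.03310737]), 'opening': 0.9981571981440465} 0.014
```

View pics/scene0.png

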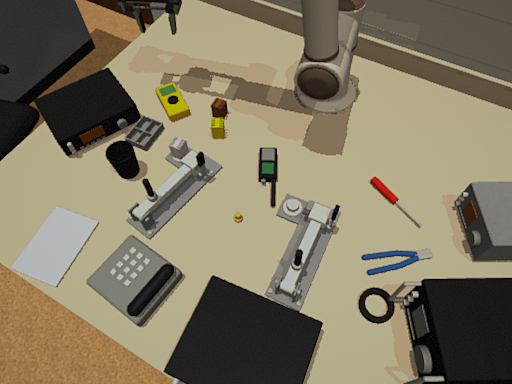

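View pics/side0.png

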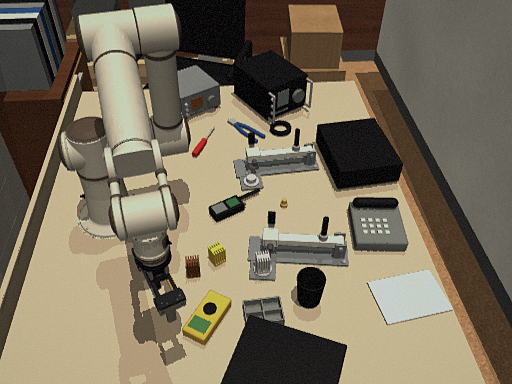

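View pics/wrist0.png

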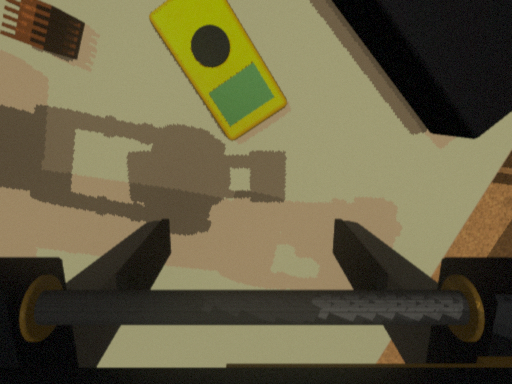

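Two mounts show: one with a tall grey finned block on its port (scene (178,147), side (263,262)), and one with a low disc (scene (292,207), side (251,180)). The brown block (scene (219,107)) and the yellow one (218,128) stand on the bench as look-alikes. The near-right mount with the grey finned block fits, and I'll confirm it in a crop.

```bash
python3 - <<'E'
from h import *
a=cv2.imread('pics/scene0.png')[120:240,115:235]; b=cv2.imread('pics/side0.png')[200:290,235:355]
cv2.imwrite('pics/crop0.png',np.hstack([cv2.resize(a,(400,400),interpolation=2),cv2.resize(b,(400,300),interpolation=2).repeat(1,0) if 0 else cv2.copyMakeBorder(cv2.resize(b,(400,300),interpolation=2),0,100,0,0,0)]))
E
```

```text
(no output)
```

View pics/crop0.png

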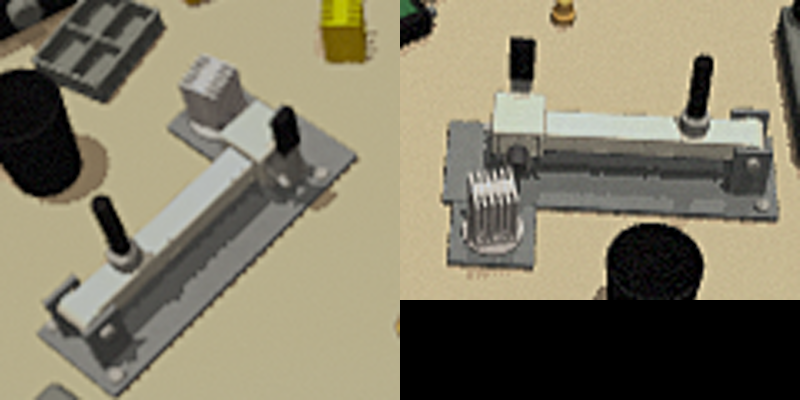

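The crop confirms it: grey finned block on the near-right mount's port, with the handle on the other side of the tongue. Next I'll measure the handle and the plate.

```bash
python3 - <<'E'
from h import *
s,d=load('scene0'),load('side0')
P={k:onz(s,u,v,.01) for k,(u,v) in dict(near_l=(222,167),far_l=(149,238.5),far_r=(127,220)).items()}
for k in P: print(k,P[k].round(4))
e=P['far_l']-P['near_l']; print('scene len',np.linalg.norm(e),'yaw',np.arctan2(e[1],e[0]), 'width',np.linalg.norm(P['far_l']-P['far_r']))
a,b=onz(d,347.5,265.5,.01),onz(d,235+137/3.333,265.5-5.5,.01); e=a-b;print('side edge',a.round(4),b.round(4),np.arctan2(e[1],e[0]))
def blob(c,x0,y0,x1,y1):
    g=c['pixels'][y0:y1,x0:x1].max(2); m=(g<60).astype(np.uint8)
    n,l,st,ce=cv2.connectedComponentsWithStats(m)
    for i in range(1,n):
        if st[i,4]>15:
            ys,xs=np.where(l==i); mt=ys==ys.min(); mb=ys==ys.max()
            print(ce[i]+[x0,y0],st[i]+[x0,y0,0,0,0],'top',xs[mt].mean()+x0,ys.min()+y0,'bot',xs[mb].mean()+x0,ys.max()+y0)
blob(s,185,140,220,185); blob(d,258,203,285,232)
E
```

```text
near_l [ 0.4752 -0.147   0.01  ]
far_l [ 0.7869 -0.1962  0.01  ]
far_r [ 0.7719 -0.2894  0.01  ]
scene len 0.315566509813061 yaw -0.15659608134583794 width 0.09442482512528928
side edge [ 0.7712 -0.2982  0.01  ] [ 0.5493 -0.2577  0.01  ] -0.1804646789348923
[200.21978022 159.25274725] [196 152   9  16  91] top 200.5 152 bot 200.0 167
[271.07954545 217.67045455] [268 212   8  13  88] top 271.0 212 bot 272.0 224
```

```bash
python3 - <<'E'
from h import *
s,d=load('scene0'),load('side0')
X,g=tri(ray(s,200.7,159.7),ray(d,271.6,218.2)); print('paddle',X.round(4),g)
for z in(.09,.118,.14): print(z,onz(s,200.7,159.7,z).round(4),onz(d,271.6,218.2,z).round(4))
yaw=-.165; R=np.array([[np.cos(yaw),-np.sin(yaw)],[np.sin(yaw),np.cos(yaw)]])
# mount origin from plate corners
for p,loc in(([.4752,-.147],[-.07,.05]),([.7869,-.1962],[.25,.05]),([.7719,-.2894],[.25,-.05]),([.7712,-.2982],[.25,-.05])):
    o=np.array(p)-R@loc; print('org',o,'grip',o+R@[0,.039])
# coupler top centre: scene crop / side crop ; dummy load
st=ctrl.state();
from scipy.spatial.transform import Rotation as Ro
print(Ro.from_rotvec(st['eef_rot']).as_matrix().round(3))
for n in('scene0','side0'):
    c=load(n)
    o=np.array([.5367,-.208])
    for l in([0,.039,.09],[0,.039,.145],[.012,.039,.145],[-.012,.039,.145],[-.02,-.085,.016],[-.02,-.085,.076]): print(n,l,proj(c,[*(o+R@l[:2]),l[2]]).round(1))
E
```

```text
paddle [ 0.5404 -0.17    0.1123] 0.0029264523665019173
0.09 [ 0.5271 -0.181   0.09  ] [ 0.5445 -0.1503  0.09  ]
0.118 [ 0.5419 -0.1666  0.118 ] [ 0.5409 -0.1761  0.118 ]
0.14 [ 0.5535 -0.1553  0.14  ] [ 0.538  -0.1964  0.14  ]
org [ 0.53603667 -0.20781858] grip [ 0.54244251 -0.16934827]
org [ 0.53208279 -0.20445784] grip [ 0.53848864 -0.16598752]
org [ 0.53350803 -0.199016  ] grip [ 0.53991387 -0.16054568]
org [ 0.53280803 -0.207816  ] grip [ 0.53921387 -0.16934568]
[[-0.915 -0.     0.403]
 [-0.403  0.001 -0.915]
 [-0.    -1.    -0.001]]
scene0 [0, 0.039, 0.09] [200.9 165.1]
scene0 [0, 0.039, 0.145] [198.4 154. ]
scene0 [0.012, 0.039, 0.145] [195.4 156.7]
scene0 [-0.012, 0.039, 0.145] [201.3 151.4]
scene0 [-0.02, -0.085, 0.016] [180.3 154.4]
scene0 [-0.02, -0.085, 0.076] [176.9 143. ]
side0 [0, 0.039, 0.09] [271.8 222.6]
side0 [0, 0.039, 0.145] [272.3 210.7]
side0 [0.012, 0.039, 0.145] [276.2 210.9]
side0 [-0.012, 0.039, 0.145] [268.5 210.5]
side0 [-0.02, -0.085, 0.016] [262.6 267.6]
side0 [-0.02, -0.085, 0.076] [262.9 255.5]
```

>>> drive_tool(translation=[[0,-10,0],[0,-10,0],[0,-10,0],[0,-5,0],[0,0,0]], dr=[[0,8.3,0],[0,8.3,0],[0,8.3,0],[0,8.3,0],[0,0,0]], hand=[0,0,0,0,0])

```text
t: 0.65
eef_pos: [0.2312, -0.5241, 0.2372]
eef_rot: [-0.194, -2.131, 2.117]
wrist_force: [-0.6, -0.5, -0.5]
opening: 0.998
```

```bash
cat >> h.py <<'E'
from scipy.spatial.transform import Rotation as Ro
def need(X,yaw=-.165,tilt=0.):
    st=ctrl.state(); R=Ro.from_rotvec(st['eef_rot']); y=np.array([-np.sin(yaw),np.cos(yaw),0]); f=Ro.from_rotvec(y*tilt).apply([0,0,-1.])
    T=np.stack([np.cross(f,-y),f,-y],1)
    print('t',st['t'],'pos',st['eef_pos'].round(4),'F',st['wrist_force'].round(1),'op',round(st['opening'],3),'q',st['qpos'].round(2))
    print('tool mm',(R.inv().apply(np.array(X)-st['eef_pos'])*1000).round(1),'turn deg',np.degrees((R.inv()*Ro.from_matrix(T)).as_rotvec()).round(2))
E
python3 -c "
from h import *
need([.5405,-.169,.22])"
```

```text
t 0.65 pos [ 0.2312 -0.5241  0.2372] F [-0.6 -0.5 -0.5] op 0.998 q [-1.37  0.14  1.55 -0.    1.46  0.39]
tool mm [-238.9   19.2 -405.7] turn deg [ 0.37 -1.12  0.15]
```

>>> drive_tool(translation=[[-24,0,-40],[-24,0,-40],[-24,0,-40],[-24,0,-40],[-24,0,-40],[-24,0,-40],[-24,0,-40],[0,0,0]], dr=[[0,0,0],[0,0,0],[0,0,0],[0,0,0],[0,0,0],[0,0,0],[0,0,0],[0,0,0]], hand=[0,0,0,0,0,0,0,0])

```text
t: 1.45
eef_pos: [0.4504, -0.2677, 0.2336]
eef_rot: [-0.164, -2.149, 2.125]
wrist_force: [-0.9, -0.3, 0.5]
opening: 0.999
```

```bash
python3 -c "
from h import *
need([.5405,-.169,.22])"
```

```text
t 1.45 pos [ 0.4504 -0.2677  0.2336] F [-0.9 -0.3  0.5] op 0.999 q [-0.77  0.01  1.69  0.01  1.45  0.96]
tool mm [ -73.5   14.5 -111.5] turn deg [0.63 0.39 0.32]
```

>>> drive_tool(translation=[[-25,4,-38],[-25,4,-38],[-22,4,-34],[0,0,0],[0,0,0]], dr=[[0,0,0],[0,0,0],[0,0,0],[0.6,0,0],[0,0,0]], hand=[0,0,0,0,0])

```text
t: 1.95
eef_pos: [0.5388, -0.1696, 0.2192]
eef_rot: [-0.144, -2.141, 2.143]
wrist_force: [-0.6, 1.0, 0.6]
opening: 0.995
```

```bash
python3 -c "
from h import *
need([.5405,-.169,.22])
c=cap('wrist','w1')
print((-c['R'].T@c['t']).round(3))
for l in([.5405,-.169,.14],[.5405,-.169,.118]): print(proj(c,l).round(1))"
```

```text
t 1.95 pos [ 0.5388 -0.1696  0.2192] F [-0.6  1.   0.6] op 0.995 q [-0.52  0.13  1.6  -0.    1.42  1.2 ]
tool mm [-1.6 -0.9 -0.8] turn deg [-0.09  1.19  0.56]
[ 0.608 -0.179  0.398]
[250.6 192.7]
[250.6 186.4]
```

View pics/w1.png

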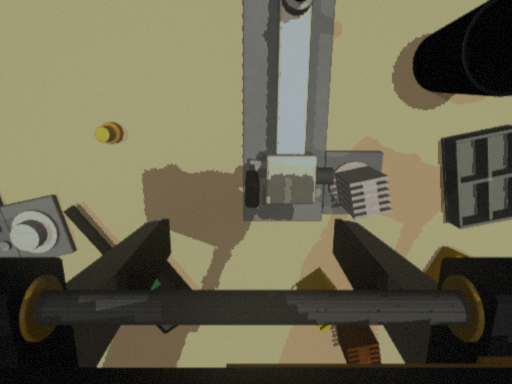

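```bash
python3 - <<'E'
from h import *
c=load('w1'); g=c['pixels'][165:215,238:266].max(2); m=(g<45).astype(np.uint8)
n,l,st,ce=cv2.connectedComponentsWithStats(m)
for i in range(1,n):
    if st[i,4]>20: print(ce[i]+[238,165],st[i]+[238,165,0,0,0])
for z in(.118,.13,.145): print(onz(c,252.3,188.5,z).round(4))
# plate left edge line fit at z=.01
p=c['pixels'].astype(int); 
pts=[]
for v in list(range(10,150,5)):
    row=p[v,215:262]; sat=row.max(1)-row.min(1)
    k=np.where(sat<20)[0]
    if len(k): pts.append(onz(c,215+k[0],v,.01)[:2])
pts=np.array(pts); vx=cv2.fitLine(pts.astype(np.float32),cv2.DIST_HUBER,0,.01,.01).ravel(); print(vx, np.arctan(vx[1]/vx[0]))
# tongue edges at z~.07
for s in('L','R'):
    q=[]
    for v in range(20,150,5):
        row=p[v,262:325].min(1); k=np.where(row>165)[0]
        if len(k): q.append(onz(c,262+k[0 if s=='L' else -1],v,.08)[:2])
    q=np.array(q);vx=cv2.fitLine(q.astype(np.float32),cv2.DIST_HUBER,0,.01,.01).ravel();print(s,vx,np.arctan(vx[1]/vx[0]))
E
```

```text
[251.75949367 188.98945148] [245 170  15  38 474]
[ 0.5384 -0.1702  0.118 ]
[ 0.5414 -0.1706  0.13  ]
[ 0.5451 -0.1711  0.145 ]
[ 0.9885797  -0.15069911  0.6402716  -0.17475463] -0.15127543Traceback (most recent call last):
  File "<stdin>", line 21, in <module>
cv2.error: OpenCV(4.12.0) /io/opencv/modules/imgproc/src/linefit.cpp:618: error: (-215:Assertion failed) npoints2 >= 0 || npoints3 >= 0 in function 'fitLine'
```

The handle centre is at about (0.541, −0.170), and the scene/side and wrist views agree within 2 mm. Plate yaw is about −0.155. Descending now.

>>> drive_tool(translation=[[-1,35,0],[-1,35,0],[0,30,0],[0,3,0],[0,0,0]], dr=[[0,0.6,0],[0,0,0],[0,0,0],[0,0,0],[0,0,0]], hand=[0,0,0,0,0])

```text
t: 2.5
eef_pos: [0.5373, -0.1785, 0.1159]
eef_rot: [-0.165, -2.131, 2.139]
wrist_force: [-0.8, -0.4, 0.0]
opening: 1.002
```

```bash
python3 -c "
from h import *
need([.541,-.170,.116],-.155)
c=cap('wrist','w2');cap('side','s2')
a=cv2.imread('pics/s2.png')[180:290,220:360]
cv2.imwrite('pics/s2c.png',cv2.resize(a,(700,550),interpolation=2))"
```

```text
t 2.5 pos [ 0.5373 -0.1785  0.1159] F [-0.8 -0.4  0. ] op 1.002 q [-0.53  0.22  1.7  -0.01  1.22  1.2 ]
tool mm [-2.3 -0.2 -8.9] turn deg [-0.24 -0.3   0.33]
```

View pics/w2.png

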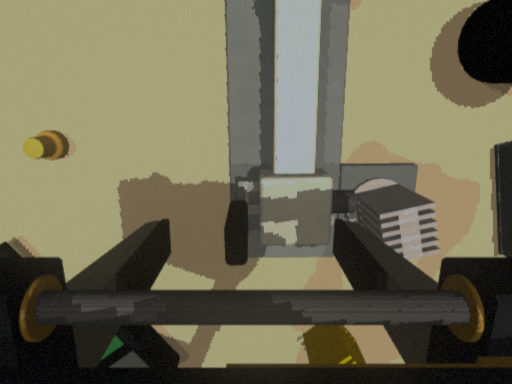

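View pics/s2c.png

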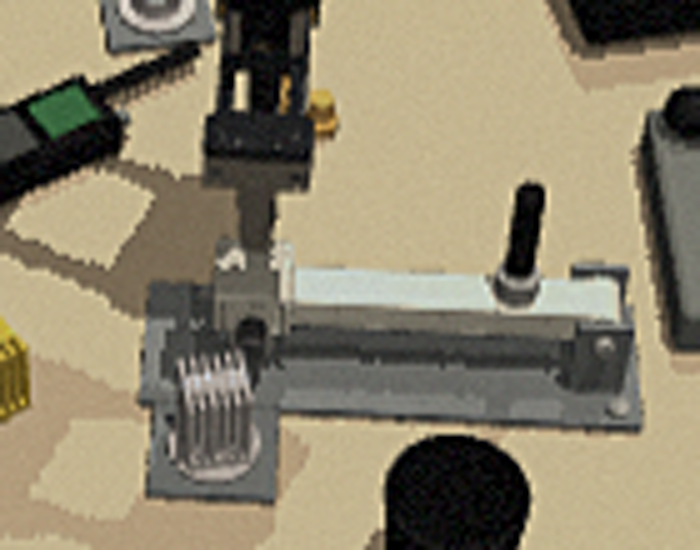

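The jaws drifted about 9 mm to −y on the way down: the paddle is at column 236 and the jaw centre at 252. I'll correct that, then close.

>>> drive_tool(translation=[[-2,0,-9],[0,0,0]], dr=[[0,0,0],[0,0,0]], hand=[0,0])

```text
t: 2.8
eef_pos: [0.5434, -0.1706, 0.1201]
eef_rot: [-0.173, -2.131, 2.145]
wrist_force: [0.5, -0.8, -0.7]
opening: 0.999
```

```bash
python3 -c "
from h import *
need([.541,-.170,.116],-.155)
c=cap('wrist','w3')"
```

```text
t 2.8 pos [ 0.5434 -0.1706  0.1201] F [ 0.5 -0.8 -0.7] op 0.999 q [-0.51  0.22  1.7  -0.01  1.22  1.22]
tool mm [ 2.4  4.1 -0.3] turn deg [-0.37 -0.32 -0.06]
```

View pics/w3.png

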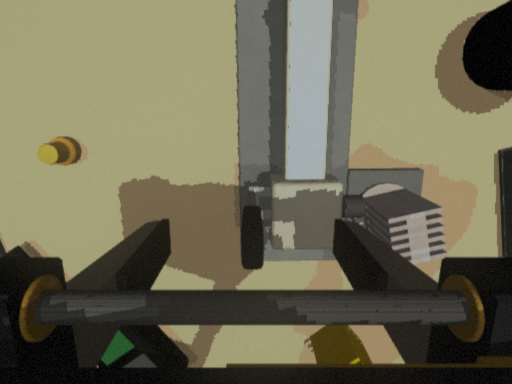

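The paddle is now at (252,237), centred between the jaws (column 252). Closing slowly.

>>> drive_tool(translation=[[2,3,0],[0,0,0],[0,0,0],[0,0,0],[0,0,0],[0,0,0],[0,0,0]], dr=[[0,0,0],[0,0,0],[0,0,0],[0,0,0],[0,0,0],[0,0,0],[0,0,0]], hand=[0,0.5,0.7,0.8,1,1,1])

```text
t: 3.55
eef_pos: [0.5422, -0.1709, 0.1185]
eef_rot: [-0.174, -2.131, 2.149]
wrist_force: [-0.4, -0.4, 0.1]
opening: 0.498
```

```bash
python3 -c "
from h import *
need([.541,-.170,.116],-.155)
c=cap('wrist','w4')"
```

```text
t 3.55 pos [ 0.5422 -0.1709  0.1185] F [-0.4 -0.4  0.1] op 0.498 q [-0.51  0.22  1.71 -0.01  1.21  1.22]
tool mm [ 1.3  2.5 -0.8] turn deg [-0.47 -0.26 -0.21]
```

View pics/w4.png

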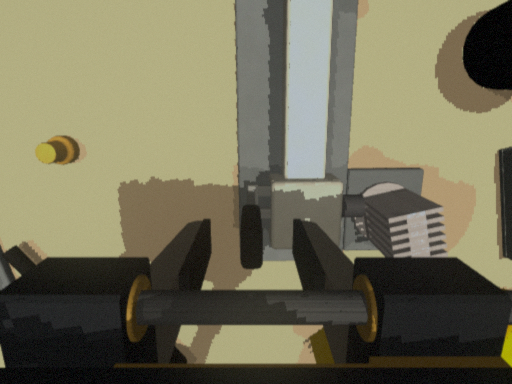

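>>> drive_tool(translation=[[0,0,0],[0,0,0],[0,0,0],[0,0,0],[0,0,0],[0,0,0],[0,0,0],[0,0,0]], dr=[[0,0,0],[0,0,0],[0,0,0],[0,0,0],[0,0,0],[0,0,0],[0,0,0],[0,0,0]], hand=[1,1,1,1,1,1,1,1])

```text
t: 4.4
eef_pos: [0.5422, -0.1707, 0.1184]
eef_rot: [-0.174, -2.131, 2.148]
wrist_force: [0.2, 0.6, 0.7]
opening: 0.125
```

```bash
python3 -c "
from h import *
need([.541,-.170,.116],-.155)
c=cap('wrist','w5')"
```

```text
t 4.4 pos [ 0.5422 -0.1707  0.1184] F [0.2 0.6 0.7] op 0.125 q [-0.51  0.22  1.71 -0.01  1.21  1.22]
tool mm [ 1.3  2.4 -0.5] turn deg [-0.44 -0.23 -0.2 ]
```

View pics/w5.png

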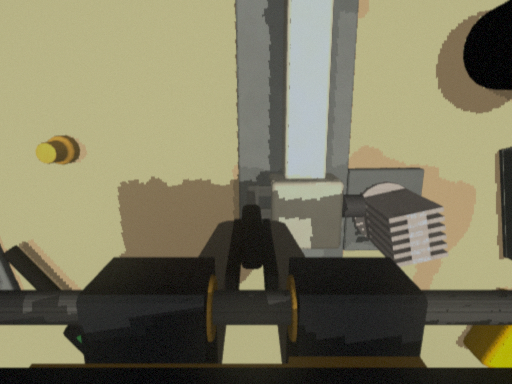

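Gripped: the opening of 11.5 mm matches the 12 mm paddle. Now I'll pull along tool −z.

>>> drive_tool(translation=[[0,0,-5],[0,0,-5],[0,0,-5],[0,0,-4],[0,0,0]], dr=[[0,0,0],[0,0,0],[0,0,0],[0,0,0],[0,0,0]], hand=[1,1,1,1,1])

```text
t: 4.95
eef_pos: [0.5442, -0.1576, 0.1183]
eef_rot: [-0.172, -2.116, 2.163]
wrist_force: [-1.1, -7.4, -2.0]
opening: 0.122
```

```bash
python3 -c "
from h import *
y=.155; n=np.array([np.sin(y),np.cos(y),0])
need(np.array([.5422,-.1707,.1184])+n*.021,-.155)
print('pulled',(ctrl.state()['eef_pos']-[.5422,-.1707,.1184])@n)"
```

```text
t 4.95 pos [ 0.5442 -0.1576  0.1183] F [-1.1 -7.4 -2. ] op 0.122 q [-0.48  0.21  1.71 -0.02  1.21  1.25]
tool mm [-0.  -0.2 -7.8] turn deg [-1.25 -0.23 -0.19]
pulled 0.013234354305227994
```

>>> drive_tool(translation=[[0,0,-5],[0,0,-5]], dr=[[-0.5,0,0],[-0.5,0,0]], hand=[1,1])

```text
t: 5.15
eef_pos: [0.5452, -0.1511, 0.1183]
eef_rot: [-0.173, -2.127, 2.153]
wrist_force: [-2.3, -8.7, -1.1]
opening: 0.126
```

```bash
cat >> h.py <<'E'
def pull():
    y=.155; n=np.array([np.sin(y),np.cos(y),0]); e=np.array([np.cos(y),-np.sin(y),0]); st=ctrl.state(); d=st['eef_pos']-[.5422,-.1707,.1184]
    R=Ro.from_rotvec(st['eef_rot']).as_matrix(); f=R[:,1]; F=st['wrist_force']
    # TCP relative to pivot: initial (-.22+off, z .1184-.06)
    print('t',st['t'],'pull',(d@n*1000).round(1),'along',(d@e*1000).round(1),'up',(d[2]*1000).round(1),'tilt',np.degrees(np.arctan2(-f@e,-f[2])).round(2),'roll',np.degrees(np.arcsin(f@n)).round(2),'Fn,e,z',(F@n).round(1),(F@e).round(1),F[2].round(1),'op',round(st['opening'],3))
E
python3 -c "
from h import *
pull()"
```

```text
t 5.15 pull 19.8 along -0.1 up -0.1 tilt -0.2 roll -0.68 Fn,e,z -8.9 -0.9 -1.1 op 0.126
```

>>> drive_tool(translation=[[-2,-8,-2],[-2,-8,-2]], dr=[[0,0,-2],[0,0,-2]], hand=[1,1])

```text
t: 5.35
eef_pos: [0.5497, -0.1514, 0.1335]
eef_rot: [-0.098, -2.091, 2.122]
wrist_force: [0.9, -9.0, -5.3]
opening: 0.121
```

```bash
python3 -c "
from h import *
pull()"
```

```text
t 5.35 pull 20.2 along 4.4 up 15.1 tilt 3.76 roll -1.13 Fn,e,z -8.8 2.3 -5.3 op 0.121
```

>>> drive_tool(translation=[[-2,-9,-2],[-2,-9,-2],[-2,-9,-2]], dr=[[-0.4,0,-2.3],[-0.4,0,-2.3],[-0.3,0,-2.3]], hand=[1,1,1])

```text
t: 5.65
eef_pos: [0.5603, -0.1529, 0.1591]
eef_rot: [0.024, -2.048, 2.046]
wrist_force: [2.4, -10.2, -6.4]
opening: 0.123
```

```bash
python3 -c "
from h import *
pull()"
```

```text
t 5.65 pull 20.4 along 15.1 up 40.7 tilt 10.63 roll -0.72 Fn,e,z -9.7 4.0 -6.4 op 0.123
```

>>> drive_tool(translation=[[-2.5,-9,-2],[-2.5,-9,-2],[-2.5,-9,-2],[-2.5,-9,-2]], dr=[[-0.3,0,-2.3],[-0.3,0,-2.3],[-0.3,0,-2.3],[-0.3,0,-2.3]], hand=[1,1,1,1])

```text
t: 6.05
eef_pos: [0.5785, -0.1563, 0.1899]
eef_rot: [0.183, -1.973, 1.937]
wrist_force: [-1.8, -9.3, -3.8]
opening: 0.131
```

```bash
python3 -c "
from h import *
pull()"
```

```text
t 6.05 pull 19.8 along 33.6 up 71.5 tilt 20.32 roll -0.36 Fn,e,z -9.5 -0.3 -3.8 op 0.131
```

>>> drive_tool(translation=[[-1.5,-5.5,-2]], dr=[[0,0,-1.3]], hand=[1])

```text
t: 6.15
eef_pos: [0.5816, -0.1571, 0.1943]
eef_rot: [0.206, -1.956, 1.925]
wrist_force: [-3.7, -8.5, -2.0]
opening: 0.127
```

```bash
python3 -c "
from h import *
pull()
for n in('scene','side','wrist'): cap(n,n+'9'); pull()
a=cv2.imread('pics/scene9.png'); b=cv2.imread('pics/side9.png')[160:310,200:400]; w=cv2.imread('pics/wrist9.png')
cv2.imwrite('pics/end.png',np.hstack([cv2.resize(a[100:250,100:300],(400,300),interpolation=2),cv2.resize(b,(400,300),interpolation=2)]))"
```

```text
t 6.15 pull 19.5 along 36.9 up 75.9 tilt 21.79 roll -0.57 Fn,e,z -8.9 -2.3 -2.0 op 0.127
t 6.2 pull 19.5 along 37.1 up 76.0 tilt 21.83 roll -0.58 Fn,e,z -8.9 -5.0 0.1 op 0.131
t 6.25 pull 19.6 along 36.9 up 75.8 tilt 21.78 roll -0.57 Fn,e,z -9.2 -3.4 -0.8 op 0.125
t 6.3 pull 19.7 along 36.7 up 75.6 tilt 21.76 roll -0.56 Fn,e,z -8.5 -1.6 -1.1 op 0.126
```

View pics/end.png

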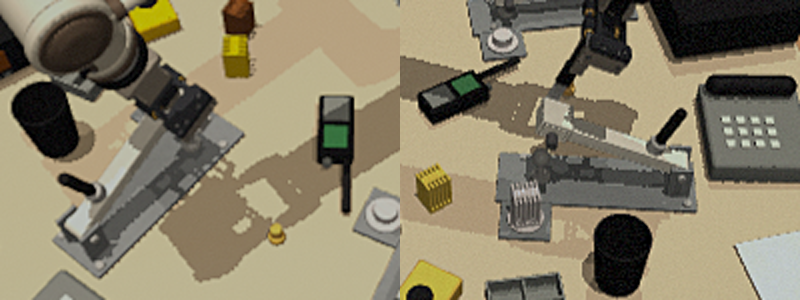

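View pics/wrist9.png

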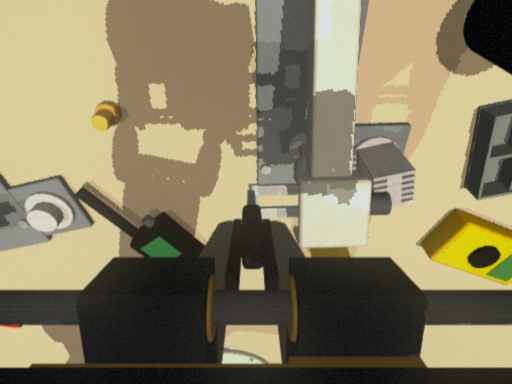

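The pictures show the tongue raised off the ball with the handle still gripped and pulled out. The dummy load is upright on its port, the other mount is down, and the bystanders are in place. The pose holds steady over three readings.

```bash
python3 -c "
from h import *
print(ctrl.job_done()); pull()"
```

```text
the job is handed in; nothing more can be done
None
the job is handed in; nothing more can be done
```

The tongue whose port holds the grey finned dummy load (the near-right mount) is raised about 8 cm off its ball. The gripper is still holding its handle, pulled back, and I've handed the job in at about 6.3 s.

- **Last readings:** the handle was held back about 19.6 mm, past the 17 mm needed to clear the ball, with a spring force of about 9 N. The TCP had risen 75.7 mm at 21.8° tilt, which works out to a coupler rise of about 79–80 mm. The gripper opening was 11.6 mm on the 12 mm paddle.
- **Steadiness:** the pose stayed within about 0.4 mm over the last three readings. I got no reading after the hand-in, because the interface closed.
- **Pictures at the end:** the dummy load stands on its port, and the parts of the bench I looked at seem undisturbed. Only part of the other mount was in view; its cap is in place and nothing looks disturbed.
- **What disagreed:**
  - The jaws drifted about 9 mm sideways on the way down; I corrected this before closing.
  - Plate yaw measured −0.15 to −0.18 rad depending on the view, and I used −0.155.

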